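Find the blue practice coupons and set them in the welding jig

ROBOT

A 7-joint arm with a two-finger parallel gripper is mounted at the origin on the work surface. World frame = base frame: x ahead of the robot, y to its left, z up, the work surface at z = 0. Lengths are in m, angles in rad, forces in N, time in s.
With the tool pointing down it reaches from about 0.4 to 0.875 m from the base axis. Payload 19.3 kg.
Tool frame: the origin (TCP) lies midway between the tips of the shut fingers; the grasp point (between the pads) lies 19 mm behind it; z points along the fingers, y is the line along which they close (so a half turn about z gives the same grasp; the last joint's range is limited). The gripper opens to 85 mm and grips with 20 to 120 N. Pads are 22 mm wide; open, the fingers measure 114 mm over their backs; the gripper's body (76 mm by 85 mm) begins 54 mm behind the grasp point. The pads swing forward as they close: fully open they stand 13 mm farther back than shut.
Start: joints at [-1.298, 0.521, -0.036, 1.599, 0.021, 1.021, -0.113], TCP at [0.21, 0.589, 0.231] pointing down, gripper open.
Joint ranges: [-2.91, 2.91], [-0.3, 2.13], [-1.5, 1.42], [0.17, 2.43], [-1.26, 4.41], [0.16, 1.93], [-2.52, 2.52]. Speed limits (rad/s): [1.89, 1.89, 2.39, 2.39, 3.01, 3.01, 3.01].

INTERFACE

Orientations are given as [roll, pitch, yaw] about the fixed x, y, z axes, in that order (R = Rz(yaw) Ry(pitch) Rx(roll)).
In Python, from workcell import * gives the robot as it stands.
- The arm moves only by the shell command python3 -m creep 'ROWS' [FORCE]. ROWS is JSON, a list that holds one entry, the list of rows, each a list of 7 numbers: the closure, from -1 (fully open) to 1 (shut), then the shift along the tool's x, y, z in m, then the turn, a rotation vector about the tool's x, y, z in degrees. A call has 1 to 10 rows; each row shifts and turns the commanded pose from where the row before left it, along the tool's axes as they then stand; what a row does not reach is not made up. A row lasts 1/10 s, in which the tool goes at most 50 mm and 8.59 degrees, less where a joint would pass 70% of its speed; a pose out of reach is approached as far as the arm can. A call is refused whole if a number of a shift passes 0.05 or a number of a turn 8.59, either way. A call with a gripper value outside its range is refused whole. The fingers move at their own pace and stop on an object; FORCE is the grip in N (left out, the last holds). Time passes only in rows, so rows that do not move let the fingers close. It gives the time, the measured TCP pose, the force, the opening and the grip force at its end, in the units of the state.
- observe(): the state, without advancing time (a new reading comes with each control period).
- grab_frame(name): name is "scene" or "top"; returns a dict with "image" (420x560x3 uint8, red, green, blue), "range_z" (420x560 float32, m along the optical axis (not along the pixel's ray), 0 where there is no reading), "fx", "fy", "cx", "cy" (pixels), "R" (3x3) and "t" (3): a world point X has camera coordinates R X + t. Camera axes: x right, y down, z forward; pixel columns grow to the right and rows downward; lengths in m; the calibration is good to about 2 mm. A picture is of the moment at which its call begins.
- job_done(): hands the job in; it is judged then, once.
Trained networks look in a picture, given as the dict that the camera call returned (one of the last four; its "shot" number tells which), for a name from the list of things; names that differ only in an ending like _2 or _b are one class to them, and where a whole thing is asked for, a point or a joint stands for the part that bears it (a point fixed in the world has none). Each returns a list of dicts, best first, with "confidence" (0 to 1); they miss things now and then, are a little off and sometimes report something else, mostly with a low value. They report only what shows in the picture. A call takes as long as a camera call. They do not tell look-alikes from the thing itself.
- find_in(picture, thing): "extent" ([centre column, centre row, width, height] in pixels, round what is visible of it).
- outline_of(picture, thing): "region" (420x560 bool, what is visible of it) and "extent" ([centre column, centre row, width, height] in pixels, round what is visible of it).
- tip_of(picture, thing): "position" ([column, row] in pixels: a listed point, or the origin of a listed thing).
The state is a dict: "clock": time; "qpos": joint angles; "qd": joint speeds; "joint_efforts": joint torques, N m; "position": TCP position; "tool_rot": TCP orientation; "force": force on the tool from outside, world axes, zero at the start; "moment": the same for the moment, N m; "grip_width": finger opening in m; "finger_force": force on a finger pad.
Only numpy, scipy, OpenCV 4.12 (cv2) and the standard library are available. Lean on these libraries where they do the work, as an engineer would, in place of code of your own. Each camera call takes 0.05 s, during which the arm holds its last target. There are 200 camera calls.

TASK

Search the three cases for blue practice coupons, in the order red, yellow, black: swing each lid well open, seat any blue coupon found flat and square, fully home, in a free pocket of the welding jig, rib upwards, and shut that lid again before opening the next. Look in all three cases even if you already have a blue one; leave the grey coupon in its case, and finish with all lids shut. Do not knock the spray can, brush or magnet about.

Things in the scene. Friction and masses are not known exactly. Their poses are not given: they have to be found in the camera images.
- red_in (a point): centre of the inner floor of the red plastic case, a fixed open-topped box 106 mm (its own x) by 122 mm (y) by 60 mm high, walls and floor 4 mm thick, standing on the bench (this point is 4 mm above the bench); inside 98 x 114 x 56 mm. Its x axis points level towards the hinge side, away from the robot; z is up. The red lid covers it.
- red_lid (a joint): the red case's flat lid, 8 mm thick, hinged along the case's far upper edge (the hinge line runs along the case's y): 0 = shut, grows as it opens upwards and over away from the robot, 1.57 = upright, stop at 2.0 rad. Stiff hinge (friction about 0.12 N m): it stays where it is left. It may start very slightly ajar.
- red_lid_handle (a point): middle of the steel bar handle on the red lid: a level round bar 11 mm thick, 71 mm long along the case's y (clear for 43 mm between its two posts), its axis 35 mm above the lid's upper face, 12 mm in from the lid's front edge (nearest the robot). With the lid shut it is 103.5 mm above the bench and 94 mm from the hinge line towards the robot (43 mm above it); it turns with the lid. The bar can be pinched from above across its thickness all the way over.
- red_lid_hinge (a point): middle of the red lid's hinge line, 53 mm from the case's centre in its +x, 60.5 mm above the bench
- yellow_in (a point): centre of the inner floor of the yellow plastic case, a fixed open-topped box 106 mm (its own x) by 122 mm (y) by 60 mm high, walls and floor 4 mm thick, standing on the bench (this point is 4 mm above the bench); inside 98 x 114 x 56 mm. Its x axis points level towards the hinge side, away from the robot; z is up. The yellow lid covers it.
- yellow_lid (a joint): the yellow case's flat lid, 8 mm thick, hinged along the case's far upper edge (the hinge line runs along the case's y): 0 = shut, grows as it opens upwards and over away from the robot, 1.57 = upright, stop at 2.0 rad. Stiff hinge (friction about 0.12 N m): it stays where it is left. It may start very slightly ajar.
- yellow_lid_handle (a point): middle of the steel bar handle on the yellow lid: a level round bar 11 mm thick, 71 mm long along the case's y (clear for 43 mm between its two posts), its axis 35 mm above the lid's upper face, 12 mm in from the lid's front edge (nearest the robot). With the lid shut it is 103.5 mm above the bench and 94 mm from the hinge line towards the robot (43 mm above it); it turns with the lid. The bar can be pinched from above across its thickness all the way over.
- yellow_lid_hinge (a point): middle of the yellow lid's hinge line, 53 mm from the case's centre in its +x, 60.5 mm above the bench
- black_in (a point): centre of the inner floor of the black plastic case, a fixed open-topped box 106 mm (its own x) by 122 mm (y) by 60 mm high, walls and floor 4 mm thick, standing on the bench (this point is 4 mm above the bench); inside 98 x 114 x 56 mm. Its x axis points level towards the hinge side, away from the robot; z is up. The black lid covers it.
- black_lid (a joint): the black case's flat lid, 8 mm thick, hinged along the case's far upper edge (the hinge line runs along the case's y): 0 = shut, grows as it opens upwards and over away from the robot, 1.57 = upright, stop at 2.0 rad. Stiff hinge (friction about 0.12 N m): it stays where it is left. It may start very slightly ajar.
- black_lid_handle (a point): middle of the steel bar handle on the black lid: a level round bar 11 mm thick, 71 mm long along the case's y (clear for 43 mm between its two posts), its axis 35 mm above the lid's upper face, 12 mm in from the lid's front edge (nearest the robot). With the lid shut it is 103.5 mm above the bench and 94 mm from the hinge line towards the robot (43 mm above it); it turns with the lid. The bar can be pinched from above across its thickness all the way over.
- black_lid_hinge (a point): middle of the black lid's hinge line, 53 mm from the case's centre in its +x, 60.5 mm above the bench
- blue1_mid (a point): T-shaped welding practice coupon standing on its base plate, rib up: base 68 mm (own x) x 56 mm (y) x 10 mm, and along the middle of it a rib 68 mm long (x), 10 mm thick (y), rising 34 mm above the base; 44 mm tall in all, about 150 g. This point is its centre, 22 mm above its underside. Grip it by the rib. z is up. Hidden in one of the cases at the start. Bright blue with dark blue marker squares. Wanted. It may be absent in some runs (one or two blue coupons exist).
- blue2_mid (a point): T-shaped welding practice coupon standing on its base plate, rib up: base 68 mm (own x) x 56 mm (y) x 10 mm, and along the middle of it a rib 68 mm long (x), 10 mm thick (y), rising 34 mm above the base; 44 mm tall in all, about 150 g. This point is its centre, 22 mm above its underside. Grip it by the rib. z is up. Hidden in one of the cases at the start. Bright blue with dark blue marker squares. Wanted. It may be absent in some runs (one or two blue coupons exist).
- grey_mid (a point): T-shaped welding practice coupon standing on its base plate, rib up: base 68 mm (own x) x 56 mm (y) x 10 mm, and along the middle of it a rib 68 mm long (x), 10 mm thick (y), rising 34 mm above the base; 44 mm tall in all, about 150 g. This point is its centre, 22 mm above its underside. Grip it by the rib. z is up. Hidden in one of the cases at the start. Plain grey, no markings. Not wanted; always present.
- jig: aluminium welding jig fixed to the bench: a plate 110 mm (x) x 200 mm (y) x 20 mm high with two rectangular pockets; origin at the centre of its underside, on the bench
- pocket0 (a point): centre of the floor of one jig pocket, at y = -48 mm in the jig's frame, 12 mm above the bench: the pocket is 72 mm (jig x) x 60 mm (jig y) and 8 mm deep, the upper 4 mm of its walls sloping out at 45 degrees as a lead-in (mouth 80 x 68 mm), so a coupon's base fits with its rib along the jig's x (either way round), about 2 mm free on every side, and stands 2 mm proud
- pocket1 (a point): centre of the floor of one jig pocket, at y = +48 mm in the jig's frame, 12 mm above the bench: the pocket is 72 mm (jig x) x 60 mm (jig y) and 8 mm deep, the upper 4 mm of its walls sloping out at 45 degrees as a lead-in (mouth 80 x 68 mm), so a coupon's base fits with its rib along the jig's x (either way round), about 2 mm free on every side, and stands 2 mm proud
- spray_mid (a point): centre of a standing white spray can, 56 mm across, 150 mm tall; bystander
- brush: brush lying on the bench between the robot and the cases; bystander
- magnet_mid (a point): centre of a red welding magnet block lying flat, about 74 x 50 x 22 mm; bystander
Mind the look-alikes: they are no part of the job. What is meant by the part that bears red_in is not pink or purple, and is the larger of those in its own colour.

How it is judged:
On the way, in this order (a step that is already met when the one before it is completed fails the run):
1. the red lid is swung well open while the other two are shut (value of joint red_lid above 1.2 rad and value of joint each of yellow_lid, black_lid below 0.12 rad), for 0.2 s.
2. the yellow lid is swung well open while the other two are shut (value of joint yellow_lid above 1.2 rad and value of joint each of red_lid, black_lid below 0.12 rad), for 0.2 s.
3. the black lid is swung well open while the other two are shut (value of joint black_lid above 1.2 rad and value of joint each of red_lid, yellow_lid below 0.12 rad), for 0.2 s.
At the end, for the whole second after the job is handed in: Every blue coupon present stands in a jig pocket: centre within 4 mm of the pocket's centre, underside within about 2.5 mm of its floor, square to within 0.09 rad and upright within 0.05 rad; the grey coupon lies in a case; all three lids are shut (below 0.12 rad) (((horizontal distance between blue1_mid and pocket0 below 0.004 m and z of blue1_mid in the frame of pocket0 between 0.019 and 0.0245 m) or (horizontal distance between blue1_mid and pocket1 below 0.004 m and z of blue1_mid in the frame of pocket1 between 0.019 and 0.0245 m)) and angle between the x axis of each of blue1_mid, blue2_mid and the x axis of jig, either way round below 0.09 rad and angle between each of blue1_mid, blue2_mid's own z axis and vertical below 0.05 rad and ((horizontal distance between blue2_mid and pocket0 below 0.004 m and z of blue2_mid in the frame of pocket0 between 0.019 and 0.0245 m) or (horizontal distance between blue2_mid and pocket1 below 0.004 m and z of blue2_mid in the frame of pocket1 between 0.019 and 0.0245 m)) and ((horizontal distance between grey_mid and red_in below 0.05 m and z of grey_mid in the frame of red_in below 0.035 m) or (horizontal distance between grey_mid and yellow_in below 0.05 m and z of grey_mid in the frame of yellow_in below 0.035 m) or (horizontal distance between grey_mid and black_in below 0.05 m and z of grey_mid in the frame of black_in below 0.035 m)) and value of joint each of red_lid, yellow_lid, black_lid below 0.12 rad); the robot touches nothing.
It fails at once if two lids are open at the same time (value of joint each of red_lid, yellow_lid above 0.35 rad or value of joint each of red_lid, black_lid above 0.35 rad or value of joint each of yellow_lid, black_lid above 0.35 rad).
It fails at once if the spray can, brush or magnet is knocked more than 30 mm away, or the can falls over (distance of any of spray_mid, brush, magnet_mid from where it was at the start of the episode above 0.03 m).
Of blue1, blue2 only 1 to 2 are there at a start; the rules pass over those that are not, and their reading is None.
At some moment in a run one of blue1, blue2 may be knocked a few centimetres aside while the robot is not near it.
It also fails if it takes over 210 s, if anything falls off the work surface, if the arm or the gripper's body presses on something with over 40 N, if the wrist force passes 120 N, or if a joint passes its speed limit or range.

## Working session

There is one attempt and no reset: what is moved stays moved. The work goes in short steps, Python scripts to look and compute and a shell command to move; the robot and the scene stay as the last step left them, time stands still between calls to the robot, and variables do not carry over. Pictures are saved under pics/ and viewed, at most 14 in all, crops included, and the job is handed in when it is done.

```bash
ls; mkdir -p pics; cat > h.py <<'E'
from workcell import *
import numpy as np, cv2
def world(f,u,v,z=None):
    z=f["range_z"][int(round(v)),int(round(u))] if z is None else z
    c=np.array([(u-f["cx"])/f["fx"]*z,(v-f["cy"])/f["fy"]*z,z])
    return np.array(f["R"]).T@(c-np.array(f["t"]))
def cloud(f):
    v,u=np.mgrid[0:420,0:560]; z=f["range_z"]
    c=np.stack([(u-f["cx"])/f["fx"]*z,(v-f["cy"])/f["fy"]*z,z],-1)
    return (c-np.array(f["t"]))@np.array(f["R"])
def atz(f,u,v,h):
    R=np.array(f["R"]);o=-R.T@np.array(f["t"]);d=R.T@np.array([(u-f["cx"])/f["fx"],(v-f["cy"])/f["fy"],1])
    return o+d*(h-o[2])/d[2]
def save(f,n): cv2.imwrite("pics/"+n,f["image"][:,:,::-1])
E
python3 - <<'E'
from h import *
o=observe();print(o["clock"],o["position"],o["tool_rot"],o["grip_width"])
for n in("scene","top"):
    f=grab_frame(n);save(f,n+"0.png");print(n,-np.array(f["R"]).T@f["t"])
    for t in["red_in","yellow_in","black_in","red_lid_handle","yellow_lid_handle","black_lid_handle","red_lid_hinge","yellow_lid_hinge","black_lid_hinge","jig","pocket0","pocket1","spray_mid","brush","magnet_mid"]:
        for r in tip_of(f,t)[:3]:
            u,v=r["position"];
            h=0.1035 if "handle" in t else .0605 if "hinge" in t else .012 if "pocket" in t else .004 if "_in" in t else 0.0
            print(t,round(r["confidence"],2),np.round([u,v]),np.round(world(f,u,v),3) if 0<=u<559 and 0<=v<419 else "",np.round(atz(f,u,v,h),3))
E
```

```text
pics
0.0 [0.21001308 0.58833118 0.23074319] [-3.14051397e+00  8.91383055e-05  2.79876233e+00] 0.08525675706729435
scene [1.62541042 0.58667823 1.10419027]
red_in 0.9 [263. 203.] [ 0.485 -0.018  0.033] [ 0.454 -0.035  0.004]
red_in 0.79 [353. 202.] [0.366 0.24  0.042] [0.321 0.227 0.004]
red_in 0.62 [291. 234.] [0.614 0.138 0.069] [0.551 0.111 0.004]
yellow_in 0.71 [361. 248.] [0.567 0.334 0.054] [0.517 0.323 0.004]
black_in 0.91 [232. 224.] [ 0.651 -0.035  0.068] [ 0.591 -0.074  0.004]
black_in 0.46 [358. 247.] [0.568 0.328 0.056] [0.515 0.315 0.004]
red_lid_handle 0.7 [269. 178.] [ 0.322 -0.079  0.002] [ 0.442 -0.018  0.103]
red_lid_handle 0.69 [284. 259.] [0.746 0.176 0.104] [0.746 0.176 0.103]
red_lid_handle 0.67 [358. 246.] [0.569 0.326 0.062] [0.611 0.337 0.103]
yellow_lid_handle 0.8 [367. 213.] [0.479 0.317 0.11 ] [0.471 0.315 0.103]
black_lid_handle 0.56 [242. 193.] [ 0.434 -0.126 -0.001] [ 0.546 -0.058  0.103]
black_lid_handle 0.22 [166. 175.] [ 0.475 -0.408  0.01 ] [ 0.573 -0.323  0.103]
red_lid_hinge 0.84 [256. 196.] [ 0.478 -0.049  0.043] [ 0.496 -0.039  0.06 ]
red_lid_hin
[... 2257 characters left out ...]
  ]
pocket0 0.9 [389. 236.] [ 0.508 -0.306  0.012] [ 0.508 -0.306  0.012]
pocket0 0.77 [416. 242.] [ 0.486 -0.394  0.009] [ 0.486 -0.393  0.012]
pocket0 0.28 [373. 184.] [ 0.647 -0.237  0.136] [ 0.681 -0.26   0.012]
pocket1 0.9 [389. 236.] [ 0.508 -0.306  0.012] [ 0.508 -0.306  0.012]
pocket1 0.77 [416. 242.] [ 0.486 -0.394  0.009] [ 0.486 -0.393  0.012]
pocket1 0.28 [373. 184.] [ 0.647 -0.237  0.136] [ 0.681 -0.26   0.012]
spray_mid 0.83 [375. 186.] [ 0.642 -0.242  0.133] [ 0.678 -0.267  0.   ]
brush 0.64 [271. 278.] [0.367 0.078 0.018] [0.368 0.079 0.   ]
brush 0.47 [316. 211.] [ 0.575 -0.063  0.07 ] [ 0.59  -0.068  0.   ]
magnet_mid 0.89 [141. 235.] [0.503 0.503 0.018] [0.506 0.508 0.   ]
```

```bash
python3 - <<'E'
import cv2
a=cv2.imread("pics/top0.png")[100:340,100:460];cv2.imwrite("pics/top0c.png",cv2.resize(a,None,fx=2.2,fy=2.2,interpolation=cv2.INTER_CUBIC))
a=cv2.imread("pics/scene0.png")[130:350,120:460];cv2.imwrite("pics/scene0c.png",cv2.resize(a,None,fx=2.3,fy=2.3,interpolation=cv2.INTER_CUBIC))
E
```

```text
(no output)
```

View pics/top0c.png

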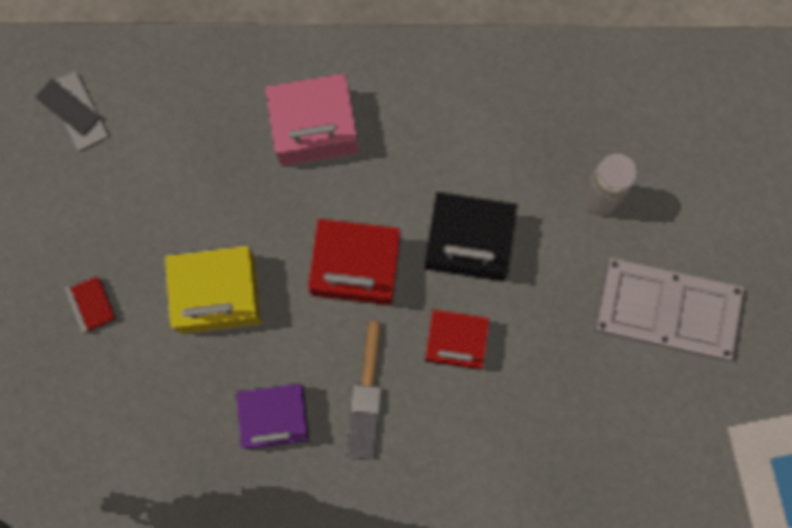

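View pics/scene0c.png

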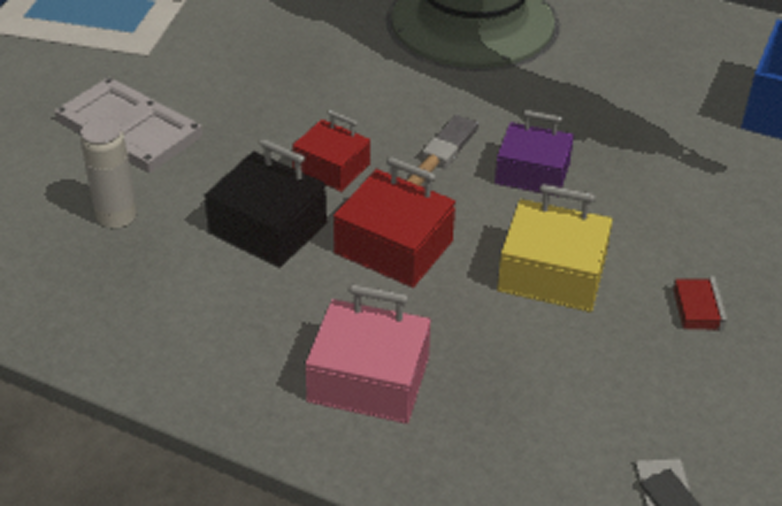

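The red candidates are the large red case at full-image top pixel (260,219) and a small red box at (308,254). Pink at (242,155) and purple at (223,290) are excluded by colour. The large red one fits, as the bigger of the two reds, and the enlarged crop confirms it. Yellow is at (196,231), black at (314,207) and the jig at (405,240).

```bash
cat >> h.py <<'E'
def rect(f,mask,z0,z1):
    P=cloud(f);m=mask&(P[...,2]>z0)&(P[...,2]<z1)
    n,l,s,_=cv2.connectedComponentsWithStats(m.astype(np.uint8));k=1+np.argmax(s[1:,4]);m=l==k
    p=P[m];(c,wh,a)=cv2.minAreaRect((p[:,:2]*1000).astype(np.float32))
    return np.round(c,1),np.round(wh,1),round(a,1),int(m.sum()),round(float(np.median(p[:,2])),4),p
E
cat > fit.py <<'E'
from h import *
seeds={"top":{"red":(260,222),"yellow":(194,230),"black":(312,205),"jig":(389,236)},"scene":{"red":(291,228),"yellow":(361,240),"black":(236,216),"jig":(184,189)}}
for n in("top","scene"):
    f=grab_frame(n)
    for t,(u,v) in seeds[n].items():
        th=t if t=="jig" else t+"_lid"
        P=cloud(f)
        for r in outline_of(f,th):
            if r["region"][v-4:v+5,u-4:u+5].any():
                g=r["region"];lo,hi=(.01,.03) if t=="jig" else (.0625,.0745)
                print(n,t,round(r["confidence"],2),rect(f,g,lo,hi)[:5])
                if t!="jig":
                    p=P[g&(P[...,2]>.098)&(P[...,2]<.115)]
                    d=p[:,:2]-p[:,:2].mean(0) if len(p) else 0
                    if len(p)>5: print("   handle",np.round(p.mean(0),4),len(p),np.degrees(np.arctan2(*np.linalg.svd(d)[2][0][::-1])).round(1))
                break
E
python3 fit.py
```

```text
top red 0.94 (array([556.3, 110.6]), array([122.4, 107.6]), 83.5, 1002, 0.0698)
   handle [0.5162 0.1133 0.1109] 58 -97.1
top yellow 0.76 (array([513.4, 317. ]), array([107. , 122.6]), 7.6, 1076, 0.0695)
   handle [0.4728 0.3114 0.1091] 78 -82.3
top black 0.65 (array([596.4, -59.4]), array([121.4, 106.8]), 81.4, 939, 0.07)
   handle [ 0.5567 -0.0534  0.1101] 66 -99.5
top jig 0.57 (array([ 493.7, -354.4]), array([202.6, 113. ]), 77.2, 1829, 0.0178)
scene red 0.79 (array([561. , 112.6]), array([123.3, 110.3]), 83.6, 973, 0.0691)
   handle [0.5235 0.1176 0.1087] 70 83.0
scene yellow 0.94 (array([516.8, 319.3]), array([114.2, 122.1]), 7.9, 1070, 0.0682)
   handle [0.4783 0.3153 0.106 ] 85 99.4
scene black 0.78 (array([600.8, -57.1]), array([123.3, 110.6]), 82.6, 921, 0.0691)
   handle [ 0.5632 -0.049   0.1081] 67 -100.0
scene jig 0.57 (array([ 498.1, -352.6]), array([209. , 117.3]), 76.9, 909, 0.0162)
```

```bash
cat > to.py <<'E'
# python3 to.py x y z(mm) [ydir deg]: tool-axis delta to goal
import sys
from h import *
from scipy.spatial.transform import Rotation as R
o=observe();r=R.from_euler('xyz',o["tool_rot"]);M=r.as_matrix()
g=np.array([float(a) for a in sys.argv[1:4]])/1000
print("t",round(o["clock"],1),"pos",np.round(o["position"],4),"ydir",np.degrees(np.arctan2(M[1,1],M[0,1])).round(2),"tilt",np.round(M[:,2],3),"d_tool",np.round(M.T@(g-o["position"]),4),"w",round(o["grip_width"],3),"F",np.round(o["force"],1))
if len(sys.argv)>4:
    a=np.radians(float(sys.argv[4]));y=np.array([np.cos(a),np.sin(a),0]);y=y if y@M[:,1]>0 else -y
    z=np.array([0,0,-1.]);G=np.c_[np.cross(y,z),y,z];print("turn deg (tool)",np.degrees(R.from_matrix(M.T@G).as_rotvec()).round(2),"d_after",np.round(G.T@(g-o["position"]),4))
E
python3 -m creep '[[[-1,0,0,0,0,0,8.5],[-1,0,0,0,0,0,8.5],[-1,0,0,0,0,0,8.5],[-1,0,0,0,0,0,8.5],[-1,0,0,0,0,0,8.5],[-1,0,0,0,0,0,8.5],[-1,0,0,0,0,0,8.5],[-1,0,0,0,0,0,8.5],[-1,0,0,0,0,0,8.5],[-1,0,0,0,0,0,0.4]]]'
python3 to.py 518.5 115.5 200 -6.7
```

```text
clock: 3.1
position: [0.2099, 0.5887, 0.2312]
tool_rot: [3.141, 0.0, 1.454]
force: [-0.6, 0.4, -0.7]
grip_width: 0.0853
finger_force: 0.0
t 3.1 pos [0.2099 0.5887 0.2312] ydir -6.7 tilt [ 0. -0. -1.] d_tool [-0.434   0.3617  0.0314] w 0.085 F [-0.6  0.4 -0.7]
turn deg (tool) [0.01 0.01 0.  ] d_after [-0.434   0.3617  0.0312]
```

```bash
python3 -m creep '[[[-1,-0.036,0.03,0,0,0,0],[-1,-0.036,0.03,0,0,0,0],[-1,-0.036,0.03,0,0,0,0],[-1,-0.036,0.03,0,0,0,0],[-1,-0.036,0.03,0,0,0,0],[-1,-0.036,0.03,0,0,0,0],[-1,-0.036,0.03,0,0,0,0],[-1,-0.036,0.03,0,0,0,0],[-1,-0.036,0.03,0,0,0,0],[-1,-0.036,0.03,0.01,0,0,0]]]' >/dev/null
python3 -m creep '[[[-1,-0.037,0.03,0.01,0,0,0],[-1,-0.037,0.032,0.01,0,0,0],[-1,0,0,0,0,0,0]]]' >/dev/null
python3 to.py 518.5 115.5 200 -6.7; python3 to.py 518.5 115.5 85 -6.7
```

```text
t 4.4 pos [0.5225 0.1097 0.2005] ydir -6.72 tilt [ 0.    -0.003 -1.   ] d_tool [ 0.0053 -0.0047  0.0005] w 0.086 F [-1.1  0.6  0.5]
turn deg (tool) [ 0.04  0.15 -0.02] d_after [ 0.0053 -0.0047  0.0005]
t 4.4 pos [0.5225 0.1097 0.2005] ydir -6.72 tilt [ 0.    -0.003 -1.   ] d_tool [ 0.0056 -0.0048  0.1155] w 0.086 F [-1.1  0.6  0.5]
turn deg (tool) [ 0.04  0.15 -0.02] d_after [ 0.0053 -0.0047  0.1155]
```

```bash
python3 -m creep '[[[-1,0.005,-0.005,0.03,0,0,0],[-1,0,0,0.03,0,0,0],[-1,0,0,0.03,0,0,0],[-1,0,0,0.025,0,0,0],[1,0,0,0,0,0,0],[1,0,0,0,0,0,0],[1,0,0,0,0,0,0],[1,0,0,0,0,0,0],[1,0,0,0,0,0,0],[1,0,0,0,0,0,0]]]' 30
python3 to.py 518.5 115.5 85
```

```text
clock: 5.4
position: [0.5182, 0.1218, 0.0873]
tool_rot: [3.137, -0.001, 1.457]
force: [13.7, -0.8, -8.6]
grip_width: 0.0098
finger_force: 31.2
t 5.4 pos [0.5182 0.1218 0.0873] ydir -6.54 tilt [ 0.005  0.    -1.   ] d_tool [-0.0062  0.001   0.0023] w 0.01 F [13.7 -0.8 -8.6]
```

```bash
python3 -m creep '[[[1,0,0.0075,-0.0136,0,0,0],[1,0,0.0094,-0.0123,0,0,0],[1,0,0.0112,-0.0107,0,0,0],[1,0,0.0126,-0.009,0,0,0],[1,0,0.0138,-0.007,0,0,0],[1,0,0.0147,-0.0048,0,0,0],[1,0,0,0,0,0,0]]]' 
python3 to.py 587 108 144
```

```text
clock: 6.1
position: [0.586, 0.1141, 0.1448]
tool_rot: [3.14, -0.001, 1.457]
force: [-5.0, 1.3, 16.0]
grip_width: 0.01
finger_force: 32.1
t 6.1 pos [0.586  0.1141 0.1448] ydir -6.54 tilt [ 0.002  0.001 -1.   ] d_tool [-0.006   0.0017  0.0008] w 0.01 F [-5.   1.3 16. ]
```

```bash
python3 -m creep '[[[1,0,0.0153,-0.0026,0,0,0],[1,0,0.0155,-0.0003,0,0,0],[1,0,0.0153,0.0021,0,0,0],[1,0,0.0149,0.0043,0,0,0],[1,0,0.014,0.0065,0,0,0],[1,0,0.013,0.0085,0,0,0],[1,0,0,0,0,0,0]]]' 
python3 to.py 587 108 144; python3 - <<'E'
from h import *
f=grab_frame("top");save(f,"t1.png")
a=f["image"][150:290,180:340,::-1];cv2.imwrite("pics/t1c.png",cv2.resize(a,None,fx=4,fy=4))
E
```

```text
clock: 6.8
position: [0.6731, 0.104, 0.1246]
tool_rot: [3.14, -0.0, 1.457]
force: [3.1, 2.0, 0.9]
grip_width: 0.0096
finger_force: 31.6
t 6.8 pos [0.6731 0.104  0.1246] ydir -6.53 tilt [ 0.001  0.    -1.   ] d_tool [-0.0059 -0.086  -0.0195] w 0.01 F [3.1 2.  0.9]
```

View pics/t1c.png

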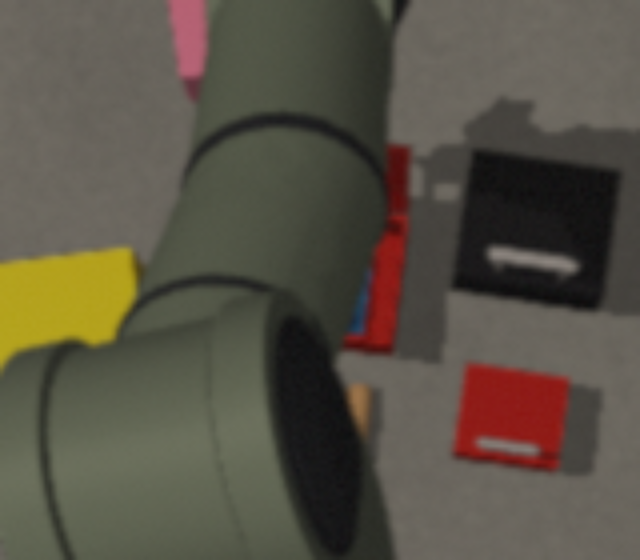

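Red lid is at about 1.8 rad, with something blue visible inside at crop (360,300). Releasing gently and moving aside.

```bash
python3 -m creep '[[[0.48,0,0,0,0,0,0],[0.48,0,0,0,0,0,0],[0.48,0,0,0,0,0,0],[0.48,0,0.002,-0.02,0,0,0],[0.48,0,0,-0.04,0,0,0],[0.4,0,0,-0.04,0,0,0],[0.4,-0.03,-0.01,-0.02,0,0,0],[0.4,-0.05,-0.01,0,0,0,0],[0.4,-0.05,-0.01,0,0,0,0],[0.4,-0.05,-0.01,0,0,0,0]]]' 
python3 -m creep '[[[0.4,-0.05,-0.02,0,0,0,0],[0.4,-0.05,-0.02,0,0,0,0],[0.4,0,0,0,0,0,0]]]' | head -2
cat > look.py <<'E'
import sys
from h import *
c=np.array([float(a) for a in sys.argv[1:3]])/1000; tag=sys.argv[3]
f=grab_frame("top");save(f,tag+".png");P=cloud(f)
for t in("blue1_mid","grey_mid"):
    for r in find_in(f,t)[:3]: print(t,round(r["confidence"],2),np.round(r["extent"]))
    for r in tip_of(f,t)[:2]: u,v=r["position"];print(" tip",round(r["confidence"],2),np.round(atz(f,u,v,.026),4))
m=(np.hypot(P[...,0]-c[0],P[...,1]-c[1])<.075)
im=cv2.cvtColor(f["image"],cv2.COLOR_RGB2HSV)
b=m&(im[...,0]>95)&(im[...,0]<130)&(im[...,1]>90)
print("blue px",b.sum())
if b.sum()>30:
    q=P[b];print("z",np.percentile(q[:,2],[5,25,50,75,95]).round(3))
    for lo,hi in((.002,.026),(.030,.06)):
        s=b&(P[...,2]>lo)&(P[...,2]<hi)
        if s.sum()>8: print((lo,hi),rect(f,s,lo,hi)[:5])
v,u=np.where(m);u0,v0=int(u.mean()),int(v.mean())
a=f["image"][v0-35:v0+35,u0-45:u0+45,::-1];cv2.imwrite(f"pics/{tag}c.png",cv2.resize(a,None,fx=6,fy=6,interpolation=cv2.INTER_CUBIC))
print("crop origin",u0-45,v0-35)
E
python3 look.py 558 111.5 r1
```

```text
clock: 7.85
position: [0.6136, -0.0694, 0.2456]
tool_rot: [3.141, -0.0, 1.457]
force: [1.5, -0.5, -0.3]
grip_width: 0.0258
finger_force: 0.0
clock: 8.15
position: [0.5637, -0.1625, 0.2461]
blue1_mid 0.72 [263. 221.  16.  24.]
blue1_mid 0.28 [316. 209.  37.  44.]
 tip 0.81 [0.5469 0.1142 0.026 ]
blue px 312
z [0.009 0.013 0.015 0.021 0.049]
(0.002, 0.026) (array([551.5, 122.8]), array([24.5, 65.9]), 88.3, 122, 0.0143)
(0.03, 0.06) (array([549.5, 105.1]), array([10.6, 64.3]), 82.4, 71, 0.0477)
crop origin 216 180
```

View pics/r1c.png

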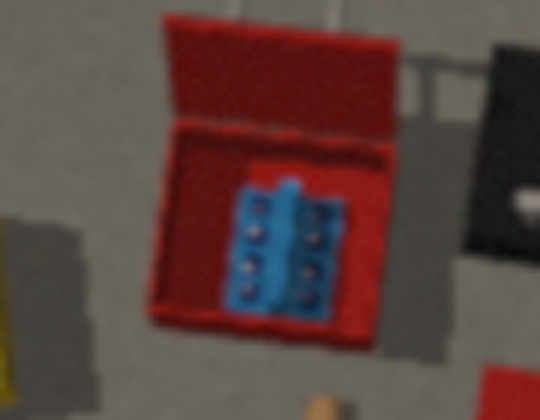

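Crop shows the blue coupon standing in the red case, centred near crop (285,250), rib nearly along the case x. Lid stands well open behind it.

```bash
python3 -m creep '[[[0,0,0,0,0,0,-8.5],[0,0,0,0,0,0,-8.5],[0,0,0,0,0,0,-8.5],[0,0,0,0,0,0,-8.5],[0,0,0,0,0,0,-8.5],[0,0,0,0,0,0,-8.5],[0,0,0,0,0,0,-8.5],[0,0,0,0,0,0,-8.5],[0,0,0,0,0,0,-8.5],[0,0,0,0,0,0,-8.5]]]' | head -1
python3 -m creep '[[[0,0,0,0,0,0,-4],[0,0,0,0,0,0,0]]]' | head -1
python3 to.py 551.5 106.5 200 82.4
```

```text
clock: 9.4
clock: 9.6
t 9.6 pos [ 0.5676 -0.1548  0.245 ] ydir 82.61 tilt [-0.  0. -1.] d_tool [0.0496 0.2571 0.0451] w 0.043 F [ 0.8 -0.   0.9]
turn deg (tool) [ 0.02 -0.01  0.21] d_after [0.0505 0.2569 0.045 ]
```

```bash
python3 -m creep '[[[0,0.008,0.043,0,0,0,0],[0,0.008,0.043,0,0,0,0],[0,0.008,0.043,0,0,0,0],[0,0.008,0.043,0,0,0,0],[0,0.008,0.043,0.01,0,0,0],[0,0.01,0.042,0.03,0,0,0.2],[0,0,0,0,0,0,0],[0,0,0,0,0,0,0]]]' | head -1
python3 to.py 551.5 106.5 20 82.4
```

```text
clock: 10.4
t 10.4 pos [0.5512 0.1048 0.2061] ydir 82.3 tilt [-0.001 -0.    -1.   ] d_tool [-0.0003  0.0018  0.1861] w 0.042 F [-0.1 -1.3  0.4]
turn deg (tool) [-0.03 -0.07 -0.1 ] d_after [-1.000e-04  1.700e-03  1.861e-01]
```

```bash
python3 -m creep '[[[0,0,0.002,0.045,0,0,0],[0,0,0,0.045,0,0,0],[0,0,0,0.045,0,0,0],[0,0,0,0.03,0,0,0],[0,0,0,0.02,0,0,0],[0,0,0,0,0,0,0],[1,0,0,0,0,0,0],[1,0,0,0,0,0,0],[1,0,0,0,0,0,0],[1,0,0,0,0,0,0]]]' 60
python3 to.py 551.5 106.5 20 82.4
```

```text
clock: 11.4
position: [0.5529, 0.1053, 0.0234]
tool_rot: [3.141, 0.002, 3.006]
force: [-0.8, -0.6, 6.2]
grip_width: 0.009
finger_force: 59.0
t 11.4 pos [0.5529 0.1053 0.0234] ydir 82.22 tilt [ 0.003  0.    -1.   ] d_tool [0.0016 0.001  0.0033] w 0.009 F [-0.8 -0.6  6.2]
turn deg (tool) [ 0.04  0.14 -0.18] d_after [0.0016 0.001  0.0034]
```

```bash
python3 -m creep '[[[1,0,0,-0.02,0,0,0],[1,0,0,-0.04,0,0,0],[1,0,0,-0.04,0,0,0],[1,0,0,-0.04,0,0,0],[1,0,0,-0.04,0,0,0],[1,0,0,0,0,0,0]]]'
python3 to.py 508 -306 200 77
```

```text
clock: 12.0
position: [0.5542, 0.1057, 0.2078]
tool_rot: [3.138, 0.008, 3.006]
force: [0.3, -0.0, -2.7]
grip_width: 0.0086
finger_force: 58.9
t 12.0 pos [0.5542 0.1057 0.2078] ydir 82.22 tilt [ 0.009  0.002 -1.   ] d_tool [-0.0099 -0.4142  0.0064] w 0.009 F [ 0.3 -0.  -2.7]
turn deg (tool) [0.23 0.47 5.22] d_after [-0.0476 -0.4116  0.0078]
```

```bash
python3 -m creep '[[[1,0,0,0,0,0,5.2],[1,-0.005,-0.041,0,0,0,0],[1,-0.005,-0.041,0,0,0,0],[1,-0.005,-0.041,0,0,0,0],[1,-0.005,-0.041,0,0,0,0],[1,-0.005,-0.041,0,0,0,0],[1,-0.005,-0.041,0,0,0,0],[1,-0.005,-0.041,0,0,0,0],[1,-0.005,-0.041,0,0,0,0],[1,-0.005,-0.041,0,0,0,0]]]' | head -1
python3 -m creep '[[[1,-0.003,-0.041,0,0,0,0],[1,0,0,0.04,0,0,0],[1,0,0,0.04,0,0,0],[1,0,0,0,0,0,0],[1,0,0,0,0,0,0]]]' | head -1
python3 to.py 508 -306 100 77
python3 - <<'E'
from h import *
f=grab_frame("top");save(f,"t3.png");P=cloud(f)
for t in("pocket0","jig"):
    for r in tip_of(f,t)[:2]: u,v=r["position"];print(t,round(r["confidence"],2),np.round(atz(f,u,v,.012),4))
im=cv2.cvtColor(f["image"],cv2.COLOR_RGB2HSV)
b=(im[...,0]>95)&(im[...,0]<130)&(im[...,1]>90)&(P[...,2]>.07)&(P[...,2]<.14)
if b.sum()>8: print(rect(f,b,.07,.14)[:5])
for r in outline_of(f,"jig")[:1]: print(rect(f,r["region"],.01,.03)[:5])
s=grab_frame("scene");save(s,"s3.png")
a=f["image"][190:290,350:450,::-1];b=s["image"][140:240,120:220,::-1]
cv2.imwrite("pics/p3.png",cv2.resize(np.hstack([a,b]),None,fx=4,fy=4,interpolation=cv2.INTER_CUBIC))
E
```

```text
clock: 13.0
clock: 13.5
t 13.5 pos [ 0.5069 -0.305   0.1226] ydir 77.05 tilt [-0.  0. -1.] d_tool [-0.0013 -0.0008  0.0226] w 0.009 F [-0.9 -0.1 -0.6]
turn deg (tool) [ 0.   -0.02  0.05] d_after [-0.0013 -0.0008  0.0226]
pocket0 0.61 [ 0.5017 -0.3078  0.012 ]
jig 0.85 [ 0.4912 -0.3572  0.012 ]
jig 0.47 [0.4974 0.5205 0.012 ]
(array([ 26. , 579.6]), array([149.9, 225.1]), 0.4, 836, 0.0953)
(array([ 507.1, -287.9]), array([ 65.9, 109.3]), 77.6, 391, 0.0179)
```

View pics/p3.png

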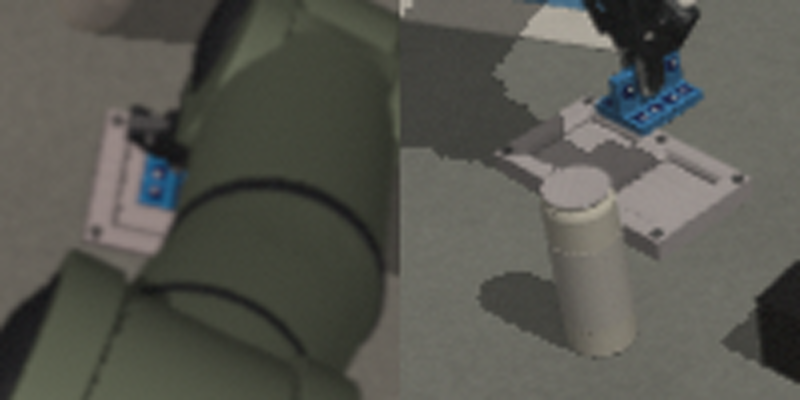

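```bash
python3 -m creep '[[[1,-0.002,-0.001,0.03,0,0,0],[1,0,0,0.03,0,0,0],[1,0,0,0.015,0,0,0],[1,0,0,0.005,0,0,0],[1,0,0,0,0,0,0]]]'
python3 -m creep '[[[1,0,0,0.004,0,0,0],[1,0,0,0.003,0,0,0],[1,0,0,0.002,0,0,0],[1,0,0,0,0,0,0],[1,0,0,0,0,0,0]]]'
```

```text
clock: 14.25
position: [0.5087, -0.3065, 0.042]
tool_rot: [-3.142, 0.0, 2.916]
force: [-0.3, -1.3, -1.5]
grip_width: 0.0092
finger_force: 58.9
clock: 14.75
position: [0.5084, -0.3067, 0.034]
tool_rot: [-3.141, 0.0, 2.915]
force: [-9.2, 3.0, 19.6]
grip_width: 0.0087
finger_force: 63.0
```

```bash
python3 -m creep '[[[1,0.0015,0,-0.001,0,0,0],[1,0.001,0.001,0,0,0,0],[1,0,0,0.002,0,0,0],[1,0,0,0,0,0,0],[1,0,0,0,0,0,0]]]'
python3 to.py 508 -306 31 77
```

```text
clock: 15.25
position: [0.5066, -0.3054, 0.0318]
tool_rot: [-3.141, 0.001, 2.916]
force: [1.1, -5.7, 3.0]
grip_width: 0.0085
finger_force: 60.4
t 15.2 pos [ 0.5066 -0.3054  0.0318] ydir 77.05 tilt [ 0.001 -0.001 -1.   ] d_tool [-0.0015 -0.0003  0.0008] w 0.009 F [ 1.1 -5.7  3. ]
turn deg (tool) [-0.03  0.04  0.05] d_after [-0.0015 -0.0003  0.0008]
```

```bash
python3 -m creep '[[[1,0,-0.0007,0.001,0,0,0],[1,0,0,0,0,0,0],[0,0,0,0,0,0,0],[0,0,0,0,0,0,0],[0,0,0,0,0,0,0],[0,0,0,-0.03,0,0,0],[0,0,0,-0.04,0,0,0],[0,0,0,-0.04,0,0,0],[0,0,0,-0.04,0,0,0],[0,0,0,-0.03,0,0,0]]]'
python3 to.py 673.1 104 200 -6.5
```

```text
clock: 16.25
position: [0.5064, -0.3055, 0.2131]
tool_rot: [-3.141, 0.001, 2.916]
force: [0.6, 0.3, 0.2]
grip_width: 0.0425
finger_force: 0.0
t 16.2 pos [ 0.5064 -0.3055  0.2131] ydir 77.06 tilt [ 0.001 -0.    -1.   ] d_tool [-0.0708  0.4365  0.0131] w 0.042 F [0.6 0.3 0.2]
turn deg (tool) [5.000e-02 7.000e-02 8.356e+01] d_after [0.4258 0.1193 0.0131]
```

```bash
python3 -m creep '[[[0.4,0,0,0,0,0,8.5],[0.4,0,0,0,0,0,8.5],[0.4,0,0,0,0,0,8.5],[0.4,0,0,0,0,0,8.5],[0.4,0,0,0,0,0,8.5],[0.4,0,0,0,0,0,8.5],[0.4,0,0,0,0,0,8.5],[0.4,0,0,0,0,0,8.5],[0.4,0,0,0,0,0,8.5],[0.4,0,0,0,0,0,7]]]' | head -1
python3 -m creep '[[[0.4,0.042,0.012,-0.001,0,0,0],[0.4,0.042,0.012,-0.001,0,0,0],[0.4,0.042,0.012,-0.001,0,0,0],[0.4,0.042,0.012,-0.001,0,0,0],[0.4,0.042,0.012,-0.001,0,0,0],[0.4,0.042,0.012,-0.001,0,0,0],[0.4,0.042,0.012,-0.001,0,0,0],[0.4,0.042,0.012,-0.001,0,0,0],[0.4,0.042,0.012,-0.001,0,0,0],[0.4,0.042,0.012,0,0,0,0]]]' | head -1
python3 -m creep '[[[0.4,0,0,0,0,0,0],[0.4,0,0,0,0,0,0]]]' | head -1
python3 to.py 673.1 104 124.6 -6.5
cat > jig.py <<'E'
import sys
from h import *
f=grab_frame("top");P=cloud(f);save(f,sys.argv[1]+".png")
im=cv2.cvtColor(f["image"],cv2.COLOR_RGB2HSV)
b=(im[...,0]>95)&(im[...,0]<130)&(im[...,1]>90)&(P[...,1]>-.45)&(P[...,1]<-.25)&(P[...,0]>.44)&(P[...,0]<.58)
n,l,s,_=cv2.connectedComponentsWithStats(b.astype(np.uint8))
for k in range(1,n):
    if s[k,4]>60:
        m=l==k
        for lo,hi in((.005,.03),(.042,.07)):
            p=P[m&(P[...,2]>lo)&(P[...,2]<hi)]
            if len(p)>8: print("blue",(lo,hi),[np.round(x,1) for x in cv2.minAreaRect((p[:,:2]*1000).astype(np.float32))],len(p),np.median(p[:,2]).round(4))
for r in outline_of(f,"jig")[:1]: print("jig",rect(f,r["region"]|b,.005,.03)[:5])
for r in tip_of(f,"pocket0")[:2]: print("pocket",round(r["confidence"],2),np.round(atz(f,*r["position"],.012),4))
a=f["image"][205:275,360:450,::-1];cv2.imwrite(f"pics/{sys.argv[1]}c.png",cv2.resize(a,None,fx=6,fy=6,interpolation=cv2.INTER_CUBIC))
E
python3 jig.py j1
```

```text
clock: 17.25
clock: 18.25
clock: 18.45
t 18.4 pos [0.6723 0.0994 0.2189] ydir -6.34 tilt [-0.001 -0.    -1.   ] d_tool [0.0047 0.0004 0.0943] w 0.026 F [-0.8 -1.  -0.2]
turn deg (tool) [-0.06  0.03  0.16] d_after [0.0046 0.0003 0.0943]
blue (0.005, 0.03) [array([ 504.6, -305.2]), array([55., 69.]), np.float64(77.5)] 242 0.0221
blue (0.042, 0.07) [array([ 503.2, -304.7]), array([10.4, 64.3]), np.float64(77.9)] 81 0.0548
jig (array([ 491.9, -354. ]), array([202.2, 115.7]), 77.3, 2003, 0.0185)
pocket 0.9 [ 0.4848 -0.3907  0.012 ]
pocket 0.7 [ 0.4941 -0.3085  0.012 ]
```

View pics/j1c.png

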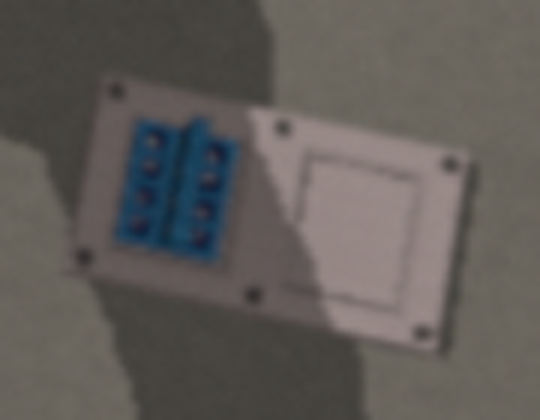

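The crop shows the coupon seated square in the left pocket around crop (178,188), with the right pocket free at (355,230). The base-top height of 22.1 mm matches fully home. Next I shut the red lid.

```bash
python3 -m creep '[[[0.42,0,0.0005,0.045,0,0,0],[0.42,0,0,0.035,0,0,0],[0.42,0,0,0.0135,0,0,0],[0.42,0,0,0,0,0,0],[1,0,0,0,0,0,0],[1,0,0,0,0,0,0],[1,0,0,0,0,0,0],[1,0,0,0,0,0,0]]]' 30
python3 -m creep '[[[1,0,-0.013,-0.0085,0,0,0],[1,0,-0.014,-0.0065,0,0,0],[1,0,-0.0149,-0.0043,0,0,0],[1,0,-0.0153,-0.0021,0,0,0],[1,0,-0.0155,0.0003,0,0,0],[1,0,-0.0153,0.0026,0,0,0],[1,0,0,0,0,0,0]]]'
```

```text
clock: 19.4
position: [0.6739, 0.0979, 0.1275]
tool_rot: [3.139, -0.0, 1.458]
force: [2.1, -2.7, 5.9]
grip_width: 0.0098
finger_force: 30.0
clock: 20.1
position: [0.5845, 0.1083, 0.1455]
tool_rot: [-3.142, -0.001, 1.459]
force: [-4.4, -3.2, 9.7]
grip_width: 0.0096
finger_force: 31.9
```

```bash
python3 -m creep '[[[1,0,-0.0147,0.0048,0,0,0],[1,0,-0.0138,0.007,0,0,0],[1,0,-0.0126,0.009,0,0,0],[1,0,-0.0112,0.0107,0,0,0],[1,0,-0.0094,0.0123,0,0,0],[1,0,-0.0075,0.0136,0,0,0],[1,0,0,0.002,0,0,0],[1,0,0,0,0,0,0]]]'
```

```text
clock: 20.9
position: [0.5161, 0.1163, 0.0857]
tool_rot: [-3.14, -0.0, 1.459]
force: [-9.9, -0.1, 9.9]
grip_width: 0.0097
finger_force: 33.6
```

```bash
python3 -m creep '[[[-0.2,0,0,0,0,0,0],[-0.2,0,0,0,0,0,0],[-0.2,0,0,0,0,0,0],[-0.2,0,0,-0.03,0,0,0],[-0.2,0,0,-0.04,0,0,0],[-0.2,0,0,-0.04,0,0,0],[-0.2,0,0,0,0,0,-7],[-0.2,0,0,0,0,0,-7.1],[-0.2,0,0,0,0,0,0]]]' | head -1
python3 to.py 475.5 313.5 190 7.7
```

```text
clock: 21.8
t 21.8 pos [0.517  0.116  0.1957] ydir 7.8 tilt [ 0.001  0.001 -1.   ] d_tool [ 0.2013 -0.0144  0.0058] w 0.051 F [-0.2  0.6 -0.2]
turn deg (tool) [ 0.04 -0.03  0.1 ] d_after [ 0.2013 -0.0147  0.0057]
```

```bash
python3 -m creep '[[[-0.2,0.04,-0.003,0,0,0,0],[-0.2,0.04,-0.003,0,0,0,0],[-0.2,0.04,-0.003,0,0,0,0],[-0.2,0.04,-0.003,0,0,0,0],[-0.2,0.041,-0.003,0.005,0,0,0],[-0.2,0,0,0,0,0,0],[-0.2,0,0,0,0,0,0]]]' | head -1
python3 to.py 475.5 313.5 86 7.7
```

```text
clock: 22.5
t 22.5 pos [0.4748 0.3135 0.1897] ydir 7.57 tilt [-0.001 -0.001 -1.   ] d_tool [-0.      0.0007  0.1037] w 0.051 F [ 0.5 -0.5  1.2]
turn deg (tool) [-0.04  0.05 -0.13] d_after [-1.000e-04  7.000e-04  1.037e-01]
```

```bash
python3 -m creep '[[[-0.2,0,0,0.04,0,0,0],[-0.2,0,0,0.04,0,0,0],[-0.2,0,0,0.023,0,0,0],[-0.2,0,0,0,0,0,0],[1,0,0,0,0,0,0],[1,0,0,0,0,0,0],[1,0,0,0,0,0,0],[1,0,0,0,0,0,0],[1,0,0,0,0,0,0]]]'
python3 -m creep '[[[1,0,0.0075,-0.0136,0,0,0],[1,0,0.0094,-0.0123,0,0,0],[1,0,0.0112,-0.0107,0,0,0],[1,0,0.0126,-0.009,0,0,0],[1,0,0.0138,-0.007,0,0,0],[1,0,0.0147,-0.0048,0,0,0],[1,0,0,0,0,0,0]]]'
```

```text
clock: 23.4
position: [0.4734, 0.3129, 0.088]
tool_rot: [-3.138, 0.0, 1.705]
force: [-13.7, -3.4, 6.1]
grip_width: 0.0094
finger_force: 30.8
clock: 24.1
position: [0.5453, 0.3229, 0.1466]
tool_rot: [3.139, -0.002, 1.704]
force: [-5.1, -1.5, 19.4]
grip_width: 0.0098
finger_force: 32.0
```

```bash
python3 -m creep '[[[1,0,0.0153,-0.0026,0,0,0],[1,0,0.0155,-0.0003,0,0,0],[1,0,0.0153,0.0021,0,0,0],[1,0,0.0149,0.0043,0,0,0],[1,0,0.014,0.0065,0,0,0],[1,0,0.013,0.0085,0,0,0],[1,0,0,0,0,0,0]]]' 
python3 -m creep '[[[0.48,0,0,0,0,0,0],[0.48,0,0,0,0,0,0],[0.48,0,0,0,0,0,0],[0.48,0,0.002,-0.02,0,0,0],[0.48,0,0,-0.04,0,0,0],[0.4,0,0,-0.04,0,0,0],[0.4,-0.03,-0.01,-0.02,0,0,0],[0.4,-0.05,-0.01,0,0,0,0],[0.4,-0.05,-0.01,0,0,0,0],[0.4,-0.05,-0.01,0,0,0,0]]]' |head -2
python3 -m creep '[[[0.4,-0.05,-0.01,0,0,0,0],[0.4,-0.05,-0.01,0,0,0,0],[0.4,0,0,0,0,0,0]]]' | head -2
python3 look.py 515 318 y1
```

```text
clock: 24.8
position: [0.6321, 0.3345, 0.1261]
tool_rot: [3.14, -0.001, 1.704]
force: [2.2, 2.1, 0.9]
grip_width: 0.0099
finger_force: 29.7
clock: 25.8
position: [0.6168, 0.1519, 0.2467]
clock: 26.1
position: [0.6105, 0.0459, 0.2473]
blue1_mid 0.78 [389. 236.  18.  21.]
blue1_mid 0.3 [247. 214.  12.  33.]
 tip 0.71 [ 0.5103 -0.3068  0.026 ]
grey_mid 0.61 [201. 233.  24.  25.]
grey_mid 0.24 [194. 218.  52.  71.]
 tip 0.75 [0.5089 0.3025 0.026 ]
blue px 0
crop origin 151 193
```

View pics/y1c.png

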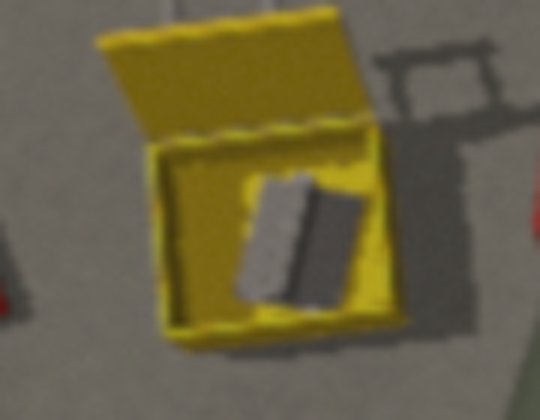

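Yellow case holds only the plain grey coupon (crop (300,245)), so it stays. I'll shut the yellow lid.

```bash
python3 -m creep '[[[0.4,0.05,0.01,0,0,0,0],[0.4,0.05,0.01,0,0,0,0],[0.4,0.05,0.01,0,0,0,0],[0.4,0.05,0.01,0,0,0,0],[0.4,0.05,0.01,0,0,0,0],[0.4,0.035,0.008,0,0,0,0],[0.4,0,0,0,0,0,0],[0.4,0,0,0,0,0,0]]]' | head -2
python3 to.py 632.1 334.5 126 7.7
```

```text
clock: 27.15
position: [0.6294, 0.3409, 0.2454]
t 27.1 pos [0.6294 0.3409 0.2454] ydir 7.83 tilt [-0.001 -0.001 -1.   ] d_tool [-0.0067  0.0019  0.1194] w 0.026 F [-0.2 -1.  -0.8]
turn deg (tool) [-0.05  0.03  0.13] d_after [-0.0067  0.0018  0.1194]
```

```bash
python3 -m creep '[[[0.42,-0.006,0.002,0.04,0,0,0],[0.42,0,0,0.04,0,0,0],[0.42,0,0,0.03,0,0,0],[0.42,0,0,0.009,0,0,0],[0.42,0,0,0,0,0,0],[1,0,0,0,0,0,0],[1,0,0,0,0,0,0],[1,0,0,0,0,0,0],[1,0,0,0,0,0,0]]]' 30
python3 -m creep '[[[1,0,-0.013,-0.0085,0,0,0],[1,0,-0.014,-0.0065,0,0,0],[1,0,-0.0149,-0.0043,0,0,0],[1,0,-0.0153,-0.0021,0,0,0],[1,0,-0.0155,0.0003,0,0,0],[1,0,-0.0153,0.0026,0,0,0],[1,0,0,0,0,0,0]]]'
```

```text
clock: 28.05
position: [0.6341, 0.3335, 0.1286]
tool_rot: [3.139, -0.001, 1.704]
force: [3.3, -2.2, 5.5]
grip_width: 0.0098
finger_force: 30.4
clock: 28.75
position: [0.5455, 0.3215, 0.1483]
tool_rot: [3.14, -0.001, 1.705]
force: [-6.4, -7.8, 31.1]
grip_width: 0.0095
finger_force: 35.5
```

```bash
python3 -m creep '[[[1,0,-0.0147,0.0048,0,0,0],[1,0,-0.0138,0.007,0,0,0],[1,0,-0.0126,0.009,0,0,0],[1,0,-0.0112,0.0107,0,0,0],[1,0,-0.0094,0.0123,0,0,0],[1,0,-0.0075,0.0136,0,0,0],[1,0,0,0.002,0,0,0],[1,0,0,0,0,0,0]]]'
python3 -m creep '[[[-0.2,0,0,0,0,0,0],[-0.2,0,0,0,0,0,0],[-0.2,0,0,0,0,0,0],[-0.2,0,0,-0.03,0,0,0],[-0.2,0,0,-0.04,0,0,0],[-0.2,0,0,-0.04,0,0,0],[-0.2,0,0,0,0,0,7.5],[-0.2,0,0,0,0,0,8],[-0.2,0,0,0,0,0,0]]]' | head -1
python3 to.py 558.5 -52 200 -8
```

```text
clock: 29.55
position: [0.4734, 0.3115, 0.0855]
tool_rot: [-3.134, 0.002, 1.705]
force: [-21.8, -6.1, 8.0]
grip_width: 0.0094
finger_force: 37.2
clock: 30.45
t 30.4 pos [0.4774 0.3127 0.1966] ydir -7.99 tilt [ 0.001  0.    -1.   ] d_tool [-0.3499  0.1309 -0.0035] w 0.051 F [-0.1 -0.1 -0.6]
turn deg (tool) [ 0.04 -0.02  0.01] d_after [-0.3498  0.131  -0.0034]
```

Yellow is shut. Next is black.

```bash
python3 -m creep '[[[-0.2,-0.039,0.0145,-0.002,0,0,0],[-0.2,-0.039,0.0145,-0.002,0,0,0],[-0.2,-0.039,0.0145,0,0,0,0],[-0.2,-0.039,0.0145,0,0,0,0],[-0.2,-0.039,0.0145,0,0,0,0],[-0.2,-0.039,0.0145,0,0,0,0],[-0.2,-0.039,0.0145,0,0,0,0],[-0.2,-0.039,0.0145,0,0,0,0],[-0.2,-0.038,0.0145,0,0,0,0],[-0.2,0,0,0,0,0,0]]]' | head -1
python3 -m creep '[[[-0.2,0,0,0,0,0,0]]]' | head -1
python3 to.py 558.5 -52 86 -8
```

```text
clock: 31.45
clock: 31.55
t 31.6 pos [ 0.5588 -0.0531  0.2   ] ydir -7.75 tilt [-0. -0. -1.] d_tool [ 0.001  -0.0004  0.114 ] w 0.052 F [0.5 1.5 0.6]
turn deg (tool) [-0.02  0.01  0.25] d_after [ 0.001  -0.0004  0.114 ]
```

```bash
python3 -m creep '[[[-0.2,0.001,0,0.04,0,0,0],[-0.2,0,0,0.04,0,0,0],[-0.2,0,0,0.033,0,0,0],[-0.2,0,0,0,0,0,0],[1,0,0,0,0,0,0],[1,0,0,0,0,0,0],[1,0,0,0,0,0,0],[1,0,0,0,0,0,0],[1,0,0,0,0,0,0]]]'
python3 -m creep '[[[1,0,0.0075,-0.0136,0,0,0],[1,0,0.0094,-0.0123,0,0,0],[1,0,0.0112,-0.0107,0,0,0],[1,0,0.0126,-0.009,0,0,0],[1,0,0.0138,-0.007,0,0,0],[1,0,0.0147,-0.0048,0,0,0],[1,0,0,0,0,0,0]]]'
```

```text
clock: 32.45
position: [0.558, -0.0506, 0.0883]
tool_rot: [-3.14, -0.001, 1.434]
force: [-9.6, 2.1, 6.0]
grip_width: 0.0098
finger_force: 30.2
clock: 33.15
position: [0.6292, -0.0611, 0.1469]
tool_rot: [3.138, 0.0, 1.434]
force: [-5.3, -0.1, 20.3]
grip_width: 0.0097
finger_force: 31.6
```

```bash
python3 -m creep '[[[1,0,0.0153,-0.0026,0,0,0],[1,0,0.0155,-0.0003,0,0,0],[1,0,0.0153,0.0021,0,0,0],[1,0,0.0149,0.0043,0,0,0],[1,0,0.014,0.0065,0,0,0],[1,0,0.013,0.0085,0,0,0],[1,0,0,0,0,0,0]]]' 
python3 -m creep '[[[0.48,0,0,0,0,0,0],[0.48,0,0,0,0,0,0],[0.48,0,0,0,0,0,0],[0.48,0,0.002,-0.02,0,0,0],[0.48,0,0,-0.04,0,0,0],[0.4,0,0,-0.04,0,0,0],[0.4,0.03,-0.01,-0.02,0,0,0],[0.4,0.05,-0.01,0,0,0,0],[0.4,0.05,-0.01,0,0,0,0],[0.4,0.05,-0.01,0,0,0,0]]]' |head -2
python3 -m creep '[[[0.4,0.05,-0.01,0,0,0,0],[0.4,0.05,-0.01,0,0,0,0],[0.4,0.02,0,0,0,0,0],[0.4,0,0,0,0,0,0]]]' | head -2
python3 look.py 598 -58 b1; python3 jig.py j2
```

```text
clock: 33.85
position: [0.7158, -0.0733, 0.1263]
tool_rot: [3.14, 0.001, 1.434]
force: [1.9, -3.5, -0.8]
grip_width: 0.0095
finger_force: 29.6
clock: 34.85
position: [0.7012, 0.1101, 0.2468]
clock: 35.25
position: [0.6977, 0.232, 0.2458]
blue1_mid 0.69 [390. 238.  22.  22.]
blue1_mid 0.69 [317. 194.  44.  69.]
 tip 0.71 [ 0.5017 -0.3048  0.026 ]
blue px 0
crop origin 268 169
blue (0.005, 0.03) [array([ 501.6, -303.1]), array([54.5, 66.4]), np.float64(77.8)] 232 0.0222
blue (0.042, 0.07) [array([ 500.6, -304.5]), array([11.4, 63.8]), np.float64(77.2)] 81 0.0542
jig (array([ 493.7, -354.4]), array([201.5, 111.3]), 77.6, 1865, 0.0186)
pocket 0.97 [ 0.4885 -0.3932  0.012 ]
pocket 0.67 [ 0.504  -0.3059  0.012 ]
```

View pics/b1c.png

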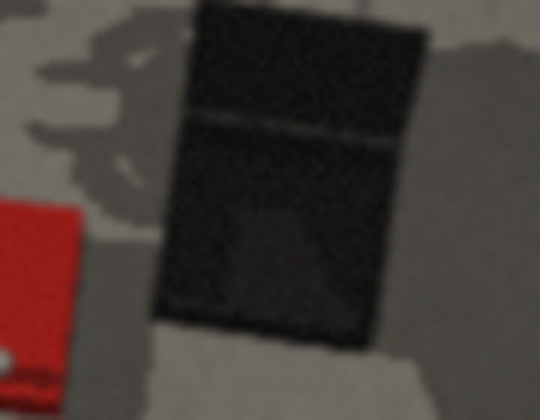

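The black case looks empty in the crop, with bare floor around (280,260). I'll confirm by depth, then shut it.

```bash
python3 - <<'E'
from h import *
f=grab_frame("top");P=cloud(f);q=P-np.array([.597,-.059,0]);a=np.radians(-8)
x=q[...,0]*np.cos(a)+q[...,1]*np.sin(a);y=-q[...,0]*np.sin(a)+q[...,1]*np.cos(a)
z=P[(abs(x)<.04)&(abs(y)<.05)][:,2];print(len(z),np.percentile(z,[2,25,50,75,98]).round(4))
E
python3 -m creep '[[[0.4,-0.05,0.003,0,0,0,0],[0.4,-0.05,0.003,0,0,0,0],[0.4,-0.05,0.01,0,0,0,0],[0.4,-0.05,0.01,0,0,0,0],[0.4,-0.05,0.01,0,0,0,0],[0.4,-0.05,0.01,0,0,0,0],[0.4,-0.005,0.01,0,0,0,0],[0.4,0,0,0,0,0,0],[0.4,0,0,0,0,0,0]]]' | head -2
python3 to.py 715.8 -73.3 126 -8
```

```text
697 [-0.0033  0.0014  0.0038  0.006   0.0113]
clock: 36.6
position: [0.712, -0.0777, 0.246]
t 36.6 pos [ 0.712  -0.0777  0.246 ] ydir -7.84 tilt [-0.     0.001 -1.   ] d_tool [0.0048 0.0032 0.12  ] w 0.026 F [ 0.4  0.7 -0. ]
turn deg (tool) [-0.02 -0.03  0.16] d_after [0.0048 0.0032 0.12  ]
```

Floor reads 4 mm throughout, so the black case is empty.

```bash
python3 -m creep '[[[0.42,0.004,0.004,0.04,0,0,0],[0.42,0,0,0.04,0,0,0],[0.42,0,0,0.03,0,0,0],[0.42,0,0,0.009,0,0,0],[0.42,0,0,0,0,0,0],[1,0,0,0,0,0,0],[1,0,0,0,0,0,0],[1,0,0,0,0,0,0],[1,0,0,0,0,0,0]]]' 30
python3 -m creep '[[[1,0,-0.013,-0.0085,0,0,0],[1,0,-0.014,-0.0065,0,0,0],[1,0,-0.0149,-0.0043,0,0,0],[1,0,-0.0153,-0.0021,0,0,0],[1,0,-0.0155,0.0003,0,0,0],[1,0,-0.0153,0.0026,0,0,0],[1,0,0,0,0,0,0]]]'
```

```text
clock: 37.5
position: [0.7176, -0.0744, 0.1286]
tool_rot: [3.139, -0.001, 1.434]
force: [2.5, 1.7, 5.8]
grip_width: 0.0093
finger_force: 30.4
clock: 38.2
position: [0.6298, -0.0614, 0.1488]
tool_rot: [3.138, -0.003, 1.434]
force: [-7.8, 8.7, 38.8]
grip_width: 0.0091
finger_force: 36.2
```

```bash
python3 -m creep '[[[1,0,-0.0147,0.0028,0,0,0],[1,0,-0.0138,0.007,0,0,0],[1,0,-0.0126,0.009,0,0,0],[1,0,-0.0112,0.0107,0,0,0],[1,0,-0.0094,0.0123,0,0,0],[1,0,-0.0075,0.0136,0,0,0],[1,0,0,0.003,0,0,0],[1,0,0,0,0,0,0]]]'
python3 -m creep '[[[-0.2,0,0,0,0,0,0],[-0.2,0,0,0,0,0,0],[-0.2,0,0,0,0,0,0],[-0.2,0,0,-0.03,0,0,0],[-0.2,0,0,-0.04,0,0,0],[-0.2,0,0,-0.04,0,0,0],[-0.2,0.04,0,-0.02,0,0,0],[-0.2,0.05,0,0,0,0,0],[-0.2,0.05,0,0,0,0,0],[-0.2,0.05,0,0,0,0,0]]]' | head -2
python3 -m creep '[[[-0.2,0.05,0,0,0,0,0],[-0.2,0.05,0,0,0,0,0],[-0.2,0.05,0,0,0,0,0],[-0.2,0.05,0,0,0,0,0],[-0.2,0.05,0,0,0,0,0],[-0.2,0.05,0,0,0,0,0],[-0.2,0,0,0,0,0,0]]]' | head -2
python3 jig.py j3; python3 - <<'E'
from h import *
f=grab_frame("top");s=grab_frame("scene");save(s,"fin.png")
P=cloud(s)
for t,(u,v) in {"red":(291,228),"black":(236,216),"yellow":(361,240)}.items():
    for r in outline_of(s,t+"_lid"):
        if r["region"][v-4:v+5,u-4:u+5].any(): print(t,rect(s,r["region"],.06,.08)[:5]);break
for t in("spray_mid","brush","magnet_mid"): print(t,[(round(r["confidence"],2),np.round(atz(f,*r["position"],0),3)) for r in tip_of(f,t)[:1]])
a=cv2.imread("pics/j3.png")[180:290,270:460]
b=s["image"][130:240,120:310,::-1]
cv2.imwrite("pics/fc.png",cv2.resize(np.vstack([a,b]),None,fx=2.7,fy=2.7,interpolation=cv2.INTER_CUBIC))
E
```

```text
clock: 39.0
position: [0.5566, -0.0508, 0.0863]
tool_rot: [-3.132, -0.003, 1.435]
force: [-23.9, 15.1, 10.0]
grip_width: 0.0094
finger_force: 37.2
clock: 40.0
position: [0.5871, 0.1368, 0.2179]
clock: 40.7
position: [0.6258, 0.4398, 0.2156]
blue (0.005, 0.03) [array([ 502.1, -302.9]), array([53.3, 66.6]), np.float64(77.3)] 233 0.0222
blue (0.042, 0.07) [array([ 500.2, -304.1]), array([11.4, 64. ]), np.float64(78.0)] 82 0.0541
jig (array([ 493.5, -353.7]), array([201.2, 111.9]), 76.9, 1889, 0.0184)
pocket 0.73 [ 0.4924 -0.3839  0.012 ]
pocket 0.55 [ 0.512  -0.3085  0.012 ]
red (array([560.5, 114.3]), array([123.7, 111.1]), 81.7, 989, 0.0673)
black (array([599.6, -56.8]), array([125.5, 113.4]), 80.3, 973, 0.0673)
yellow (array([518.4, 319.3]), array([113.2, 120. ]), 7.1, 1044, 0.0676)
spray_mid [(0.64, array([ 0.677, -0.268,  0.   ]))]
brush [(0.81, array([0.371, 0.089, 0.   ]))]
magnet_mid []
```

View pics/fc.png

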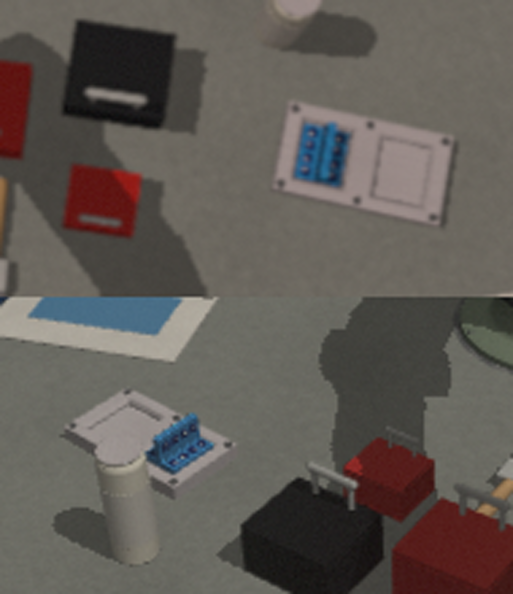

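The final view shows the black and large red lids shut and the coupon in the jig at about (323,152) in the crop. Its measured position shifted about 2.5 mm since the first check, so I'll test for tilt and compare the pictures.

```bash
python3 - <<'E'
from h import *
for n,seed in(("top",None),("scene",None)):
    f=grab_frame(n);P=cloud(f);im=cv2.cvtColor(f["image"],cv2.COLOR_RGB2HSV)
    b=(im[...,0]>95)&(im[...,0]<130)&(im[...,1]>90)&(P[...,1]>-.40)&(P[...,1]<-.25)&(P[...,0]>.44)&(P[...,0]<.58)
    j=(im[...,1]<60)&(P[...,2]>.012)&(P[...,2]<.028)&(P[...,1]>-.47)&(P[...,1]<-.24)&(P[...,0]>.41)&(P[...,0]<.58)
    a=np.radians(-13)
    for nm,m in(("jig",j),("base",b&(P[...,2]>.012)&(P[...,2]<.031)),("ribtop",b&(P[...,2]>.047)&(P[...,2]<.065))):
        p=P[m];c=p.mean(0);q=p-c;X=q[:,0]*np.cos(a)+q[:,1]*np.sin(a);Y=-q[:,0]*np.sin(a)+q[:,1]*np.cos(a)
        k=np.linalg.lstsq(np.c_[X,Y,np.ones(len(X))],q[:,2],rcond=None)[0]
        xy=p[:,:2]-[.496,-.3535];U=xy[:,0]*np.cos(a)+xy[:,1]*np.sin(a);V=-xy[:,0]*np.sin(a)+xy[:,1]*np.cos(a)
        print(n,nm,len(p),"z",c[2].round(4),"slopes",k[:2].round(3),"U",np.percentile(U,[1,50,99]).round(4),"V",np.percentile(V,[1,50,99]).round(4))
a=cv2.imread("pics/j1c.png");b=cv2.imread("pics/j3c.png");cv2.imwrite("pics/cmp.png",cv2.resize(np.hstack([a[:,60:480],b[:,60:480]]),None,fx=.94,fy=.94))
E
```

```text
top jig 1453 z 0.0189 slopes [0.001 0.006] U [-0.0573 -0.0028  0.0526] V [-0.0994 -0.0089  0.0985]
top base 235 z 0.0221 slopes [0.01  0.002] U [-0.0378 -0.0064  0.0262] V [0.0231 0.0573 0.0775]
top ribtop 74 z 0.0551 slopes [ 0.013 -0.224] U [-0.0376 -0.0073  0.0248] V [0.0439 0.05   0.0549]
scene jig 625 z 0.0177 slopes [-0.005  0.003] U [-0.0557 -0.0027  0.0583] V [-0.0978 -0.008   0.104 ]
scene base 152 z 0.0214 slopes [-0.014 -0.027] U [-0.0373  0.0032  0.0334] V [0.0289 0.0612 0.0812]
scene ribtop 59 z 0.0528 slopes [ 0.058 -0.197] U [-0.035  -0.0035  0.0333] V [0.046  0.0542 0.0615]
```

View pics/cmp.png

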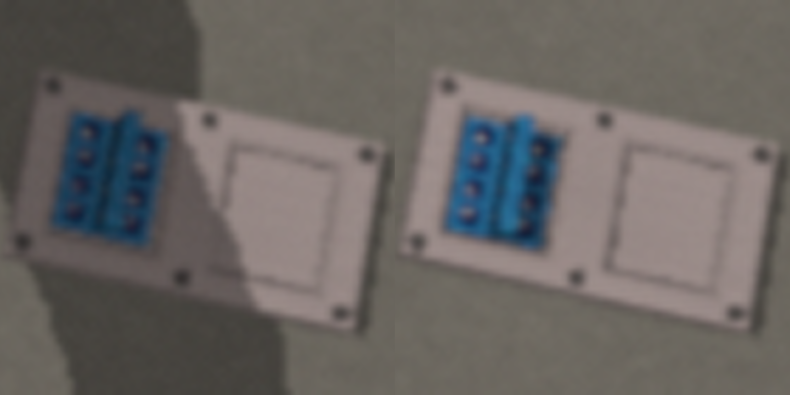

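The pictures suggest the coupon slid a few mm within its pocket, so it was probably nudged. There is plenty of time, so I'll regrip and centre it.

```bash
python3 -m creep '[[[0,0,0,0,0,0,-8.5],[0,0,0,0,0,0,-8.5],[0,0,0,0,0,0,-8.5],[0,0,0,0,0,0,-8.5],[0,0,0,0,0,0,-8.5],[0,0,0,0,0,0,-8.5],[0,0,0,0,0,0,-8.5],[0,0,0,0,0,0,-8.5],[0,0,0,0,0,0,-8.5],[0,0,0,0,0,0,-8.5]]]' | head -1
python3 -m creep '[[[0,0,0,0,0,0,0]]]' | head -1
python3 to.py 505.5 -304.5 200 77
```

```text
clock: 42.35
clock: 42.45
t 42.5 pos [0.6279 0.432  0.2173] ydir 77.3 tilt [-0.  0. -1.] d_tool [-0.0425 -0.7454  0.0171] w 0.043 F [-0.2 -0.7  0.1]
turn deg (tool) [ 0.01 -0.01  0.3 ] d_after [-0.0464 -0.7451  0.0173]
```

```bash
python3 -m creep '[[[0,-0.0027,-0.044,0,0,0,0.3],[0,-0.0027,-0.044,0,0,0,0],[0,-0.0027,-0.044,0,0,0,0],[0,-0.0027,-0.044,0,0,0,0],[0,-0.0027,-0.044,0,0,0,0],[0,-0.0027,-0.044,0,0,0,0],[0,-0.0027,-0.044,0,0,0,0],[0,-0.0027,-0.044,0,0,0,0],[0,-0.0027,-0.044,0,0,0,0],[0,-0.0027,-0.044,0,0,0,0]]]' | head -1
python3 -m creep '[[[0,-0.0027,-0.044,0,0,0,0],[0,-0.0027,-0.044,0,0,0,0],[0,-0.0027,-0.044,0,0,0,0],[0,-0.0027,-0.044,0,0,0,0],[0,-0.0027,-0.044,0,0,0,0],[0,-0.0027,-0.044,0,0,0,0],[0,-0.003,-0.041,0.017,0,0,0],[0,0,0,0,0,0,0],[0,0,0,0,0,0,0]]]' | head -1
python3 to.py 505.5 -304.5 34 77
```

```text
clock: 43.45
clock: 44.35
t 44.4 pos [ 0.503  -0.3046  0.1999] ydir 76.5 tilt [-0.001  0.    -1.   ] d_tool [-0.0025  0.0006  0.1659] w 0.043 F [ 1.3  0.4 -0.3]
turn deg (tool) [ 0.01 -0.04 -0.5 ] d_after [-0.0024  0.0007  0.1659]
```

```bash
python3 -m creep '[[[0,-0.002,0,0.04,0,0,-0.5],[0,0,0,0.04,0,0,0],[0,0,0,0.04,0,0,0],[0,0,0,0.03,0,0,0],[0,0,0,0.016,0,0,0],[0,0,0,0,0,0,0],[1,0,0,0,0,0,0],[1,0,0,0,0,0,0],[1,0,0,0,0,0,0],[1,0,0,0,0,0,0]]]' 40
python3 to.py 506.4 -305.5 32 77
python3 -m creep '[[[1,-0.0015,0,0,0,0,0],[1,-0.0015,0,0,0,0,0],[1,0,0,0,0,0,0],[1,0,0,0,0,0,0]]]' | sed -n 2,4p
python3 -m creep '[[[1,0.002,0,0,0,0,0],[1,0.002,0,0,0,0,0],[1,0.002,0,0,0,0,0],[1,0,0,0,0,0,0],[1,0,0,0,0,0,0]]]' | sed -n 2,4p
```

```text
clock: 45.35
position: [0.5064, -0.3051, 0.0358]
tool_rot: [-3.141, 0.003, 2.921]
force: [-0.3, -2.5, 10.6]
grip_width: 0.0087
finger_force: 44.6
t 45.4 pos [ 0.5064 -0.3051  0.0358] ydir 77.33 tilt [ 0.002 -0.002 -1.   ] d_tool [-0.0001 -0.0004  0.0038] w 0.009 F [-0.3 -2.5 10.6]
turn deg (tool) [-0.05  0.16  0.33] d_after [-0.0001 -0.0004  0.0038]
position: [0.5076, -0.3055, 0.0358]
tool_rot: [-3.141, -0.001, 2.92]
force: [-11.5, 1.5, 20.6]
position: [0.506, -0.3049, 0.0363]
tool_rot: [-3.14, 0.008, 2.921]
force: [11.9, -3.8, 2.3]
```

```bash
python3 -m creep '[[[1,-0.0015,0,-0.002,0,0,0],[1,-0.0015,0,0,0,0,0],[1,0,0,0,0,0,0],[1,0,0,0,0,0,0]]]' | sed -n 2,4p
python3 -m creep '[[[1,-0.0015,0,0,0,0,0],[1,-0.0015,0,0,0,0,0],[1,0,0,0,0,0,0],[1,0,0,0,0,0,0]]]' | sed -n 2,4p
python3 -m creep '[[[1,0.002,0,0,0,0,0],[1,0.002,0,0,0,0,0],[1,0.002,0,0,0,0,0],[1,0,0,0,0,0,0],[1,0,0,0,0,0,0]]]' | sed -n 2,4p
```

```text
position: [0.5063, -0.3049, 0.037]
tool_rot: [-3.141, 0.002, 2.921]
force: [4.2, -3.6, 1.3]
position: [0.5079, -0.3052, 0.0361]
tool_rot: [-3.141, -0.001, 2.921]
force: [-3.1, -4.6, -0.0]
position: [0.5051, -0.3045, 0.0372]
tool_rot: [-3.14, 0.005, 2.921]
force: [9.6, -6.4, 1.7]
```

```bash
python3 -m creep '[[[1,-0.002,-0.0015,0,0,0,0],[1,-0.002,0,0,0,0,0],[1,0,0,0,0,0,0],[1,0,0,0,0,0,0]]]' | sed -n 2,4p
python3 -m creep '[[[1,0,-0.0015,0,0,0,0],[1,0,-0.001,0,0,0,0],[1,0,0,0,0,0,0],[1,0,0,0,0,0,0]]]' | sed -n 2,4p
```

```text
position: [0.5061, -0.3056, 0.0362]
tool_rot: [3.141, -0.0, 2.921]
force: [0.7, 1.3, 1.1]
position: [0.5055, -0.3084, 0.0362]
tool_rot: [-3.142, -0.0, 2.921]
force: [0.4, 1.8, 0.4]
```

```bash
python3 -m creep '[[[1,-0.0005,0.0012,0.002,0,0,0],[1,0,0,0,0,0,0],[1,0,0,-0.002,0,0,0],[1,0,0,0,0,0,0]]]' | sed -n 2,4p
python3 -m creep '[[[0.4,0,0,0,0,0,0],[0,0,0,0,0,0,0],[0,0,0,0,0,0,0],[0,0,0,0,0,0,0],[0,0,0,-0.02,0,0,0],[0,0,0,-0.04,0,0,0],[0,0,0,-0.04,0,0,0],[0,0,0,-0.04,0,0,0],[0,0,0,-0.04,0,0,0],[0,0,0.03,0,0,0,0]]]' | sed -n 2,4p
python3 -m creep '[[[0,0,0.045,0,0,0,0],[0,0,0.045,0,0,0,0],[0,0,0.045,0,0,0,0],[0,0,0.045,0,0,0,0],[0,0,0.045,0,0,0,0],[0,0,0.045,0,0,0,0],[0,0,0.045,0,0,0,0],[0,0,0.045,0,0,0,0],[0,0,0,0,0,0,0],[0,0,0,0,0,0,0]]]' | sed -n 2,2p
python3 jig.py j4
```

```text
position: [0.5064, -0.3074, 0.0364]
tool_rot: [-3.141, 0.0, 2.921]
force: [0.4, -0.3, -1.4]
position: [0.5136, -0.2823, 0.2215]
tool_rot: [-3.138, 0.007, 2.916]
force: [2.0, -0.7, -0.7]
position: [0.5916, 0.0742, 0.216]
blue (0.005, 0.03) [array([ 502. , -306.4]), array([55.7, 67.2]), np.float64(77.7)] 244 0.0219
blue (0.042, 0.07) [array([ 501.3, -306.2]), array([11.5, 65.1]), np.float64(77.4)] 81 0.0545
jig (array([ 493.7, -354.4]), array([202.7, 111.6]), 77.5, 1910, 0.0184)
pocket 0.76 [ 0.4872 -0.3954  0.012 ]
pocket 0.68 [ 0.501  -0.2973  0.012 ]
```

View pics/j4c.png

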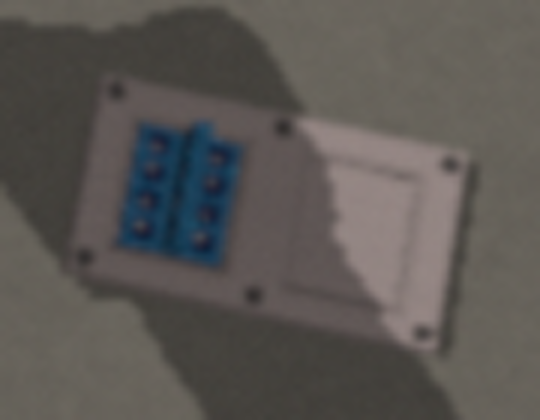

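The crop shows the coupon centred, flat and square in the left pocket around (182,195). Lids are shut and the arm is clear, so I'm handing in.

```bash
python3 -c "
from workcell import *
print(job_done())"
```

```text
the job is handed in; nothing more can be done
None
```

I handed the job in: the one blue coupon found, in the red case, is seated in a jig pocket, the grey one stayed in the yellow case, the black case was empty, and all three lids are shut; no verdict came back from the judge.

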